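Clock the eccentric drum to the pointer

ROBOT

A 6-joint arm with a two-finger parallel gripper is mounted at the origin on a cart in front of the work surface, level with it; the furniture and walls round the work are solid. World frame = base frame: x ahead of the robot, y to its left, z up, the work surface at z = 0. Lengths are in mm, angles in rad, forces in N, time in s.
With the tool pointing down it reaches from about 350 to 975 mm from the base axis. Payload 7.1 kg.
Tool frame: the origin (TCP) lies midway between the tips of the shut fingers; the grasp point (between the pads) lies ctrl.grip_point_offset behind it (ctrl.grip_point_offset is the distance from the TCP to the grasp point, in mm); z points along the fingers, y is the line along which they close (so a half turn about z gives the same grasp; the last joint's range is limited). The gripper opens to 88 mm and grips with 3 to 60 N. Pads are 20 mm wide; open, the fingers measure 115 mm over their backs; the gripper's body (75 mm by 178 mm) begins 61 mm behind the grasp point.
Start: joints at [1.176, 0.423, 1.63, -0, 1.089, -0.019], TCP at [229.353, 581.379, 222.675] pointing down, gripper open.
Joint ranges: [-3, 3], [-0.9, 2.11], [0.09, 2.58], [-1.31, 4.45], [0.11, 2.69], [-2.54, 2.54]. Speed limits (rad/s): [2.39, 2.39, 3.01, 3.14, 3.14, 3.14].

INTERFACE

Orientations are given as a rotation vector (axis times angle).
In Python, from workcell import ctrl gives the robot as it stands.
- The arm moves only by the tool apply_moves, never from a script. Its argument "targets" is a list of rows, each an object of numbers: "tx", "ty", "tz": the shift along the world's x, y, z in m; "spin": the turn about the world's z in degrees. In form: [{"tx": .., "ty": .., "tz": .., "spin": ..}, ...]. A call has exactly 8 rows; each row is the pose to reach, as a shift and turn from the pose commanded when the call began; what a row does not reach only later rows make up. A row lasts 1/10 s, in which the tool goes at most 50 mm and 8.59 degrees, less where a joint would pass 70% of its speed; a pose out of reach is approached as far as the arm can. A call with a gripper value outside its range is refused whole. "gripper" is the closure, from -1 (fully open) to 1 (shut), set as the call begins (left out, the last holds). The fingers move at their own pace and stop on an object; the grip force is fixed at half the most. Time passes only in rows, so rows that repeat a pose let the fingers close, or fill a call up. It gives the time, the measured TCP pose, the force, the opening and the grip force at its end, in the units of the state.
- ctrl.get_obs(): the state, without advancing time (a new reading comes with each control period).
- ctrl.get_image(name): name is "scene" or "top"; returns the picture (384x512x3 uint8, red, green, blue); there is no depth.
- ctrl.get_calibration(name): a dict with "fov_y" (degrees; the focal length in pixels is half the picture's height over the tangent of half this angle, whatever the lens; pixels are square), "cx", "cy" (the principal point, pixels), "rvec" (rotation vector, rad) and "tvec" (3), from world to camera coordinates, as OpenCV has them. Camera axes: x right, y down, z forward; pixel columns grow to the right and rows downward; lengths in mm; the calibration is good to about 2 mm. A picture is of the moment at which its call begins. get_calibration takes no time and is no camera call.
- ctrl.close_job(): hands the job in; it is judged then, once.
Trained networks look in the newest picture that a camera, given by its name, has taken for a name from the list of things; names that differ only in an ending like _2 or _b are one class to them, and where a whole thing is asked for, a point or a joint stands for the part that bears it (a point fixed in the world has none). Each returns a list of dicts, best first, with "score" (0 to 1); they miss things now and then, are a little off and sometimes report something else, mostly with a low value. They report only what shows in the picture. A call takes as long as a camera call.
- ctrl.outline_of(name, camera): "pixels" (384x512 bool, what is visible of it) and "box" ([left, top, right, bottom] in pixels, round what is visible of it).
- ctrl.pinpoint(name, camera): "uv" ([column, row] in pixels: a listed point, or the origin of a listed thing).
The state is a dict: "t": time; "qpos": joint angles; "qvel": joint speeds; "joint_torque": joint torques, N m; "ee_pos": TCP position; "orientation": TCP orientation; "ft_force": force on the tool from outside, world axes, zero at the start; "moment": the same for the moment, N m; "width": finger opening in mm; "grasp_force": force on a finger pad.
Only numpy, scipy, OpenCV 4.12 (cv2) and the standard library are available. Lean on these libraries where they do the work, as an engineer would, in place of code of your own. Each camera call takes 0.05 s, during which the arm holds its last target. There are 200 camera calls.

TASK

Turn the eccentric drum in its bench stand until the notch in its collar sits squarely under the tip of the pointer, ready for measuring, and leave it there at rest. The drum is too fat to grip, but a light fingertip drag along its surface turns it; never lean on it hard, do not shift the pointer, and leave the meter, bottle, reel and battery round the stand where they are.

Things in the scene. Friction and masses are not known exactly. Their poses are not given: they have to be found in the camera images.
- stand: bench stand screwed down: dark base plate 120 x 190 x 10 mm, two slotted grey posts (52 mm wide, 14 mm thick, 95 mm high, at y = -72 and +80 mm) whose sprung bearing blocks carry a level spindle. Origin: on the bench under spindle. Its y runs along the spindle towards the collar and pointer end, z is up
- spindle (a point): point on the unloaded spindle axis, 72 mm above the bench, axes as stand; y offsets of the other parts are from here along the spindle. Pressed down with over 2 to 5 N the spindle sinks about 1 mm per 1.5 N, 12 mm at most, and springs back; it is rigid sideways. A shut fingertip pressed on with 5 to 15 N drags the drum's surface along; over 40 N is leaning hard
- drum: steel drum, turns either way without end on the spindle and stays where left (2 to 3 N along its surface turns it). Barrel 84 mm diameter, y = -60 to +45 mm, mounted 6 mm off-centre: its surface lies 36 to 48 mm from the axis, to be felt for. Collar 96 mm diameter, concentric, y = +45 to +57 mm. Origin: on the axis at y = 0; its y along the spindle, its z from the axis to the notch
- notch (a point): middle of the mouth of the notch (17 mm wide, 12 mm deep, cut through the 12 mm wide collar), on the rim, 48 mm from the axis, at y = +51 mm; turns with the drum
- pointer: steel pointer arm beside the collar, clamped at up to 0.35 rad to either side of upright (differs each time), 66 mm from axis to top; its blade reaches over the collar and points at the axis; occupies y = +43 to +71 mm. Origin: on the axis; its z points from the axis to the tip, its x is square to that, across the notch
- pointer_tip (a point): tip of the pointer, 51 mm from the axis and 3 mm above the collar's rim, at y = +51 mm, axes as pointer
- meter: bystander: yellow and black hand meter, 140 x 68 x 43 mm, origin under its centre
- bottle: bystander: upright white bottle with blue cap, 60 mm diameter, 150 mm high, origin under its centre
- reel: bystander: solder reel, 58 mm diameter, 34 mm high, origin under its centre
- battery: bystander: flat blue battery pack, 113 x 36 x 19 mm, origin under its centre

How it is judged (in metres and radians):
At the end, for the whole second after the job is handed in: The middle of the notch is under the pointer's tip to within 3.5 mm to either side (about 4 degrees) and the drum is at rest (x of notch in the frame of pointer_tip between -0.0035 and 0.0035 m and z of notch in the frame of pointer_tip above -0.02 m and angular speed of drum below 0.05 rad/s); the robot touches nothing.
It fails at once if the drum is pressed by the fingers with more than 40 N (contact force between the fingers and drum above 40 N).
It fails at once if the pointer is shifted by more than 4 mm (distance of pointer_tip from where it was at the start of the episode above 0.004 m).
It fails at once if a bystander is moved by more than 20 mm (distance of any of meter, bottle, reel, battery from where it was at the start of the episode above 0.02 m).
It also fails if it takes over 64 s, if anything falls off the work surface, if the arm or the gripper's body presses on something with over 40 N, if the wrist force passes 120 N, or if a joint passes its speed limit or range.

## Working session

There is one attempt and no reset: what is moved stays moved. The work goes in short steps, Python scripts to look and compute and a tool call to move; the robot and the scene stay as the last step left them, time stands still between calls to the robot, and variables do not carry over. Pictures are saved under pics/ and viewed, at most 10 in all, crops included, and the job is handed in when it is done.

Besides the shell and the picture viewer there is one more tool, called after "Emit:" as a command line: name --argument value ..., lists and objects as JSON in quotes. apply_moves: Moves the arm, as the interface text tells. Its arguments: {"type":"object","properties":{"targets":{"type":"array"},"gripper":{"type":"number"}},"required":["targets"]}

```bash
mkdir -p pics
cat > h.py <<'E'
import numpy as np, cv2
from workcell import ctrl
def cam(n):
    c=ctrl.get_calibration(n); f=192/np.tan(np.radians(c["fov_y"])/2)
    K=np.array([[f,0,c["cx"]],[0,f,c["cy"]],[0,0,1]]); R=cv2.Rodrigues(np.array(c["rvec"],float))[0]; t=np.array(c["tvec"],float).ravel()
    return K,R,t
def ray(n,uv):
    K,R,t=cam(n); d=R.T@np.linalg.inv(K)@np.array([*uv,1.]); return -R.T@t,d/np.linalg.norm(d)
def onz(n,uv,z):
    o,d=ray(n,uv); return o+d*(z-o[2])/d[2]
def tri(u1,u2):
    o1,d1=ray("scene",u1);o2,d2=ray("top",u2)
    s=np.linalg.lstsq(np.c_[d1,-d2],o2-o1,rcond=None)[0]; a=o1+s[0]*d1;b=o2+s[1]*d2
    return (a+b)/2,np.linalg.norm(a-b)
def proj(n,P):
    K,R,t=cam(n); p=(K@(R@np.atleast_2d(P).T+t[:,None])).T; return p[:,:2]/p[:,2:]
E
python3 - <<'E'
from h import *
ims=[]
for n in("scene","top"):
    im=ctrl.get_image(n); cv2.imwrite(f"pics/{n}0.png",im[:,:,::-1])
    o,d=ray(n,(256,192)); print(n,o.round(),d.round(2))
for k in["stand","spindle","drum","notch","pointer","pointer_tip","meter","bottle","reel","battery"]:
    r={}
    for n in("scene","top"):
        q=ctrl.pinpoint(k,n); 
        if q: r[n]=q[0]["uv"]; print(k,n,np.round(q[0]["uv"],1),round(q[0]["score"],2))
    if len(r)==2: p,e=tri(r["scene"],r["top"]); print("   ",p.round(1),round(e,1))
print(ctrl.get_obs(),ctrl.grip_point_offset)
E
```

```text
scene [ 302. -218.  785.] [ 0.25  0.55 -0.8 ]
top [496. 269. 933.] [ 0.05 -0.05 -1.  ]
stand scene [285.6 252.8] 0.92
stand top [184.4 141. ] 0.65
    [ 833.5  522.  -915.5] 43.1
spindle scene [286.9 237.9] 0.89
spindle top [297.4 192. ] 0.7
    [539.  127.9  69. ] 5.0
drum scene [288.6 239. ] 0.58
drum top [299.9 191.4] 0.67
    [540.2 122.5  71.9] 4.8
notch scene [288.5 215.5] 0.92
notch top [272.8 181.3] 0.86
    [567.7 183.   66.8] 0.9
pointer_tip scene [279.6 211.6] 0.52
pointer_tip top [280.9 196.6] 0.59
    [531.8 170.6 121.2] 5.7
meter scene [287.7 160.8] 0.74
meter top [181.4 139.7] 0.95
    [683.  402.8 -14.1] 0.6
bottle scene [356.6 198.9] 0.9
bottle top [268.1  99. ] 0.84
    [774.6 185.2  18.7] 0.1
reel scene [353.7 238.7] 0.89
reel top [309.4 126.8] 0.87
    [702.7  85.5  19.6] 3.4
battery top [241.7 279.8] 0.84
{'t': 1.1, 'qpos': array([ 1.17597420e+00,  4.23075554e-01,  1.62991174e+00, -3.33094914e-06,
        1.08861555e+00, -1.90121576e-02]), 'qvel': array([ 0.0012622 ,  0.00089353, -0.00197434,  0.00218213,  0.00137206,
       -0.00031157]), 'joint_torque': array([ 3.82291046e-04, -5.44572008e+01, -2.74048609e+01,  6.45651994e-02,
        1.67578325e-02, -4.76044795e-05]), 'ee_pos': array([229.36533079, 581.36403662, 222.68571343]), 'orientation': array([ 5.86850651e-01,  3.08629320e+00, -1.66257948e-05]), 'ft_force': array([0.18221972, 0.74423094, 0.51626244]), 'moment': array([ 0.01212466, -0.02783735, -0.05394981]), 'grasp_force': 0.0, 'width': 87.96050335167209} 18.700000000000003
```

View pics/scene0.png

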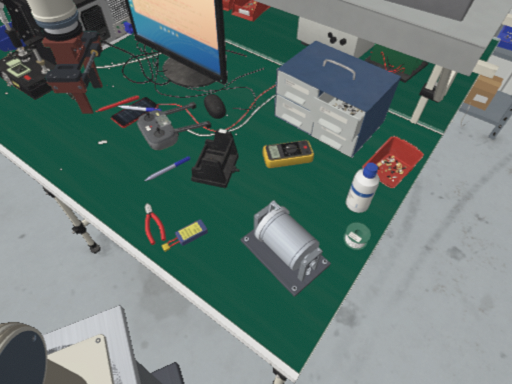

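View pics/top0.png

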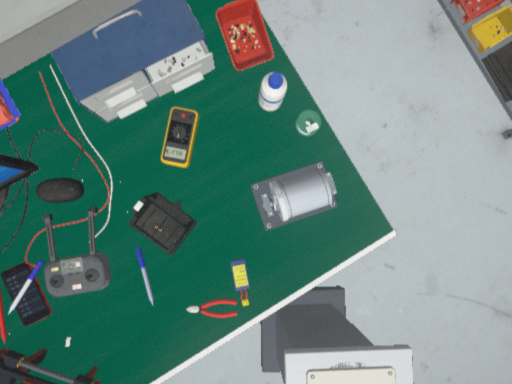

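The scene view shows the stand at about (287,250), and the top view shows it at about (297,195). The bottle, reel and meter lie beyond it. I'll enlarge both views.

Run:
```python
from h import *
a=cv2.imread("pics/scene0.png")[190:300,230:340]; b=cv2.imread("pics/top0.png")[150:240,240:350]
z=lambda i,s:cv2.resize(i,None,fx=s,fy=s,interpolation=cv2.INTER_CUBIC)
A=z(a,3.6);B=z(b,3.6); H=max(A.shape[0],B.shape[0]); B=cv2.copyMakeBorder(B,0,H-B.shape[0],0,0,0)
cv2.imwrite("pics/c0.png",np.hstack([A,B]))
o=ctrl.outline_of("stand","top")[0]; print(o["score"],o["box"])
for n,c in(("top",[(249,184),(321,163),(339,207),(267,229)]),): print([onz(n,p,10).round() for p in c])
```

```text
0.92 [248.9, 159.7, 338.7, 227.6]
[array([566., 236.,  10.]), array([615.,  56.,  10.]), array([505.,  14.,  10.]), array([455., 195.,  10.])]
```

View pics/c0.png

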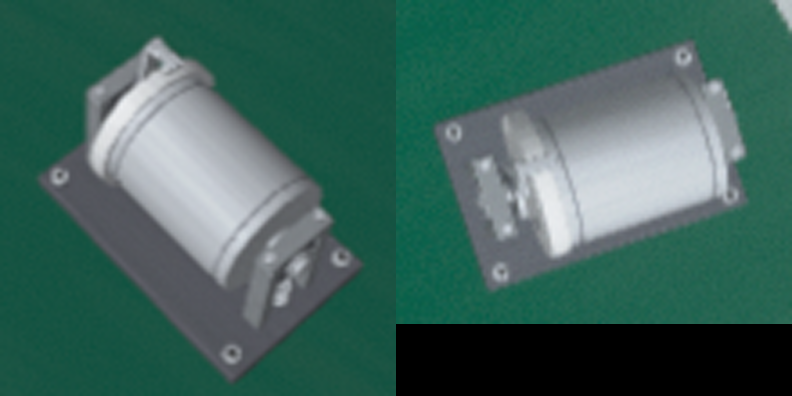

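The crops show the collar and pointer at the upper-left end of the stand, at about (281,194) in the top view. I'll overlay a model to read the pointer and notch angles.

```bash
cat >> h.py <<'E'
C=np.array([535.,125.]);YAW=np.radians(15.4)
def W(s):  # stand frame (origin on bench) -> world
    s=np.atleast_2d(s).astype(float); c,n=np.cos(YAW),np.sin(YAW)
    return np.c_[C[0]+c*s[:,0]-n*s[:,1],C[1]+n*s[:,0]+c*s[:,1],s[:,2]]
def circ(r,y,a,z0=72): a=np.radians(a); return np.c_[r*np.sin(a),np.full(a.shape,y),z0+r*np.cos(a)]
def crop(n,im,ov,S=9):
    u=proj(n,W([0,45,95]))[0]; x0,y0=int(u[0])-27,int(u[1])-26
    g=cv2.resize(im[y0:y0+52,x0:x0+44+0],None,fx=S,fy=S,interpolation=cv2.INTER_CUBIC).copy(); h=g.copy()
    if ov:
        P=lambda s:((proj(n,W(s))-[x0,y0]+.5)*S).astype(int)
        for y in(45,57): cv2.polylines(h,[P(circ(48,y,np.arange(0,361,5)))],0,(0,0,255),1)
        for a in range(-120,121,30):
            cv2.line(h,*map(tuple,map(lambda v:v.tolist(),P(np.r_[circ(48,57,np.array([a])),circ(53,57,np.array([a]))]))),(0,255,255),1)
            cv2.putText(h,str(a),P(circ(58,57,np.array([a])))[0].tolist(),0,.4,(0,255,0),1)
        pl=np.array([[-60,-95,10],[60,-95,10],[60,95,10],[-60,95,10],[-60,-95,10]]); cv2.polylines(h,[P(pl)],0,(255,0,0),1)
    return np.hstack([g,h])
E
python3 - <<'E'
from h import *
for n in("scene","top"):
    im=cv2.imread(f"pics/{n}0.png"); cv2.imwrite(f"pics/ov_{n}.png",crop(n,im,1))
E
```

```text
(no output)
```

View pics/ov_top.png

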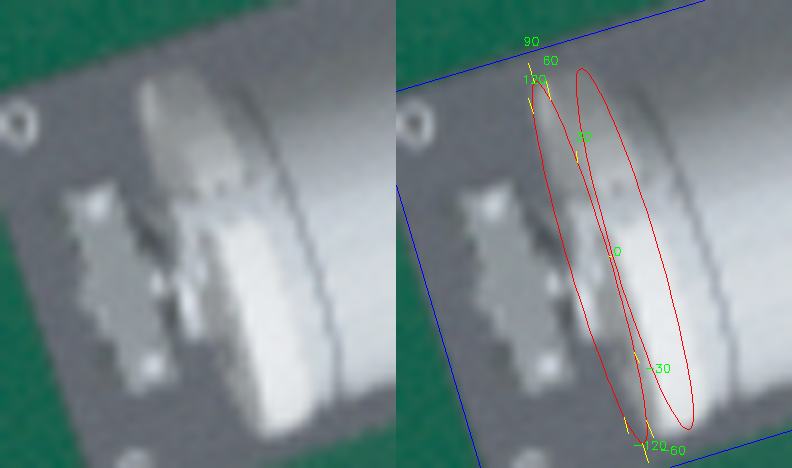

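View pics/ov_scene.png

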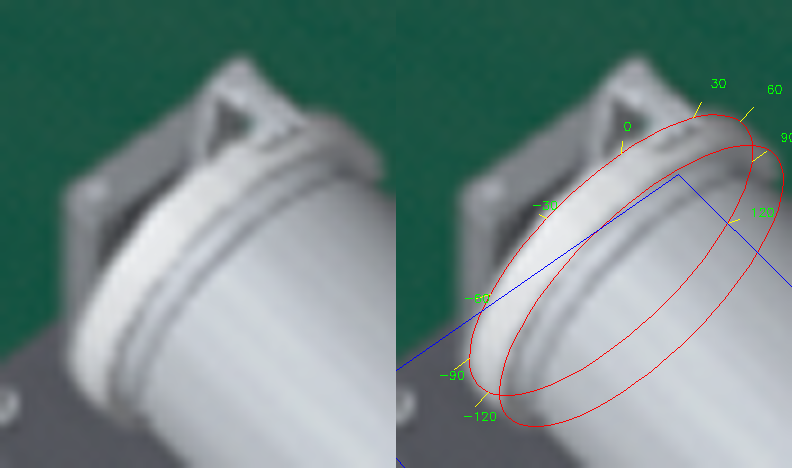

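The top overlay shows the pointer blade near crop (215,190), slightly to the +x side of upright. No notch shows on the visible rim from -90 to about +60 degrees, which fits the network's fix at about +95 degrees. The drum has to turn about -80 degrees, so I'll drag the top surface towards -x of the stand. First I'll move over it.

Emit:
apply_moves --targets '[{"tx":0.027,"ty":-0.038,"tz":0,"spin":5},{"tx":0.054,"ty":-0.076,"tz":0,"spin":10},{"tx":0.081,"ty":-0.114,"tz":0,"spin":15},{"tx":0.108,"ty":-0.152,"tz":0,"spin":20},{"tx":0.135,"ty":-0.19,"tz":0,"spin":25},{"tx":0.162,"ty":-0.228,"tz":0,"spin":30},{"tx":0.189,"ty":-0.266,"tz":0,"spin":35},{"tx":0.216,"ty":-0.304,"tz":0,"spin":37}]' --gripper 1

```text
t: 1.95
ee_pos: [446.3, 275.8, 223.0]
orientation: [-0.427, 3.112, 0.0]
ft_force: [-0.4, 0.0, -1.0]
width: 27.0
grasp_force: 0.0
```

Emit:
apply_moves --targets '[{"tx":0.027,"ty":-0.038,"tz":0,"spin":0},{"tx":0.054,"ty":-0.076,"tz":0,"spin":0},{"tx":0.081,"ty":-0.114,"tz":-0.01,"spin":0},{"tx":0.112,"ty":-0.156,"tz":-0.03,"spin":0},{"tx":0.112,"ty":-0.156,"tz":-0.06,"spin":0},{"tx":0.112,"ty":-0.156,"tz":-0.08,"spin":0},{"tx":0.112,"ty":-0.156,"tz":-0.09,"spin":0},{"tx":0.112,"ty":-0.156,"tz":-0.09,"spin":0}]'

```text
t: 2.75
ee_pos: [556.5, 121.3, 131.5]
orientation: [0.422, -3.111, 0.0]
ft_force: [0.1, 0.2, -0.9]
width: 0.6
grasp_force: 0.0
```

Emit:
apply_moves --targets '[{"tx":0,"ty":0,"tz":-0.005,"spin":0},{"tx":0,"ty":0,"tz":-0.009,"spin":0},{"tx":0,"ty":0,"tz":-0.011,"spin":0},{"tx":0,"ty":0,"tz":-0.013,"spin":0},{"tx":0,"ty":0,"tz":-0.015,"spin":0},{"tx":0,"ty":0,"tz":-0.016,"spin":0},{"tx":0,"ty":0,"tz":-0.016,"spin":0},{"tx":0,"ty":0,"tz":-0.016,"spin":0}]'

```text
t: 3.55
ee_pos: [557.6, 121.5, 117.0]
orientation: [-0.423, 3.113, 0.0]
ft_force: [-0.7, 0.3, 3.5]
width: 0.7
grasp_force: 1.7
```

Emit:
apply_moves --targets '[{"tx":0,"ty":0,"tz":-0.002,"spin":0},{"tx":0,"ty":0,"tz":-0.003,"spin":0},{"tx":-0.004,"ty":-0.001,"tz":-0.003,"spin":0},{"tx":-0.008,"ty":-0.002,"tz":-0.003,"spin":0},{"tx":-0.012,"ty":-0.003,"tz":-0.003,"spin":0},{"tx":-0.016,"ty":-0.004,"tz":-0.003,"spin":0},{"tx":-0.019,"ty":-0.005,"tz":-0.003,"spin":0},{"tx":-0.019,"ty":-0.005,"tz":-0.003,"spin":0}]'

```text
t: 4.35
ee_pos: [539.3, 116.0, 114.6]
orientation: [-0.423, 3.11, -0.001]
ft_force: [-0.7, -2.5, 8.4]
width: 0.1
grasp_force: 4.0
```

Emit:
apply_moves --targets '[{"tx":-0.004,"ty":-0.001,"tz":0,"spin":0},{"tx":-0.008,"ty":-0.002,"tz":0,"spin":0},{"tx":-0.012,"ty":-0.003,"tz":0,"spin":0},{"tx":-0.016,"ty":-0.004,"tz":0,"spin":0},{"tx":-0.02,"ty":-0.0055,"tz":0,"spin":0},{"tx":-0.024,"ty":-0.0065,"tz":0,"spin":0},{"tx":-0.024,"ty":-0.0065,"tz":0,"spin":0},{"tx":-0.024,"ty":-0.0065,"tz":0,"spin":0}]'

```text
t: 5.15
ee_pos: [513.7, 109.8, 113.4]
orientation: [0.423, -3.112, 0.0]
ft_force: [-1.0, -1.5, 2.5]
width: 0.5
grasp_force: 1.3
```

Emit:
apply_moves --targets '[{"tx":-0.005,"ty":0,"tz":0.03,"spin":0},{"tx":-0.03,"ty":0.01,"tz":0.06,"spin":0},{"tx":-0.05,"ty":0.05,"tz":0.08,"spin":0},{"tx":-0.07,"ty":0.09,"tz":0.08,"spin":0},{"tx":-0.09,"ty":0.13,"tz":0.08,"spin":0},{"tx":-0.11,"ty":0.17,"tz":0.08,"spin":0},{"tx":-0.12,"ty":0.19,"tz":0.08,"spin":0},{"tx":-0.12,"ty":0.19,"tz":0.08,"spin":0}]'

```text
t: 5.95
ee_pos: [392.9, 302.0, 193.4]
orientation: [0.429, -3.112, -0.0]
ft_force: [-0.5, -0.2, 1.3]
width: 0.6
grasp_force: 0.0
```

```bash
cat > look.py <<'E'
from h import *
import sys
tag=sys.argv[1]; ims=[]
def sf(p): d=p[:2]-C; c,n=np.cos(YAW),np.sin(YAW); return np.array([c*d[0]+n*d[1],-n*d[0]+c*d[1],p[2]-72])
for n in("scene","top"):
    im=ctrl.get_image(n)[:,:,::-1].copy(); cv2.imwrite(f"pics/{n}_{tag}.png",im); ims.append(crop(n,im,0)[:,:396])
cv2.imwrite(f"pics/l_{tag}.png",np.hstack(ims))
for k in["spindle","notch","pointer_tip"]:
    r={}
    for n in("scene","top"):
        for q in ctrl.pinpoint(k,n)[:2]:
            r.setdefault(n,q["uv"]); print(k,n,np.round(q["uv"],1),round(q["score"],2))
            if k!="spindle":
                A=np.arange(-180,180,1); R=48 if k=="notch" else 51
                e=np.linalg.norm(proj(n,W(circ(R,51,A)))-q["uv"],axis=1); print("   ang",A[e.argmin()],e.min().round(1))
    if len(r)==2: p,e=tri(r["scene"],r["top"]); s=sf(p); print("   ",s.round(1),round(e,1),"ang",np.degrees(np.arctan2(s[0],s[2])).round(1))
E
python3 look.py 1
```

```text
spindle scene [286.1 238.9] 0.55
spindle top [296.8 194.6] 0.73
    [ 0.9  3.1 -5.5] 0.9 ang 170.9
notch scene [287.7 207.3] 0.67
   ang 60 1.8
notch top [278.2 186.9] 0.76
   ang 36 2.8
notch top [307.2 122.3] 0.35
   ang 80 68.5
    [31.5 43.6 46.9] 7.0 ang 33.9
pointer_tip scene [272.4 211. ] 0.54
   ang -1 1.0
pointer_tip top [280.4 196.3] 0.57
   ang 9 1.6
    [ 3.7 50.8 50.4] 10.4 ang 4.2
```

View pics/l_1.png

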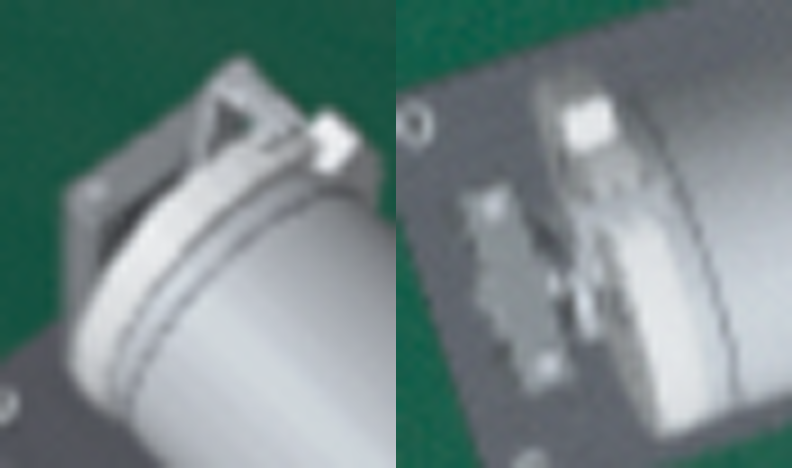

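The notch now shows as a white patch at scene crop (330,140) and top crop (196,122). The pointer blade ends near scene crop (300,130) and top crop (212,195). I'll fit the stand pose and both angles from these.

Run:
```python
import h; from h import *
for n in("scene","top"):
    u=proj(n,W([0,45,95]))[0]; x0,y0=int(u[0])-27,int(u[1])-26; print(n,x0,y0)
    L=lambda s:((proj(n,W(s))-[x0,y0]+.5)*9).round().astype(int).tolist()
    print("collar ends y45/57 x=+-48",L([[48,45,72],[48,57,72],[-48,45,72],[-48,57,72]]))
    for a in range(30,75,10): print("notch rim y45,57; floor mid",a,L(np.r_[circ(48,45,np.array([a])),circ(48,57,np.array([a])),circ(36,51,np.array([a]))]))
    for a in range(-20,31,10): print("tip",a,L(np.r_[circ(51,51,np.array([a])),circ(66,51,np.array([a])),circ(66,65,np.array([a]))]))
    print("posts tops",L([[-26,80,95],[26,80,95]]))
    # bright patch centroid
    im=cv2.imread(f"pics/{n}_1.png").astype(float)[y0:y0+52,x0:x0+44]; b=cv2.imread(f"pics/{n}0.png").astype(float)[y0:y0+52,x0:x0+44]
    m=(im-b).mean(2); m=np.where(m>30,m,0); ys,xs=np.nonzero(m); w=m[ys,xs]; print("patch",(np.sum(xs*w)/w.sum()+.5)*9,(np.sum(ys*w)/w.sum()+.5)*9)
```

```text
scene 247 194
collar ends y45/57 x=+-48 [[387, 191], [356, 161], [103, 391], [74, 358]]
notch rim y45,57; floor mid 30 [[329, 149], [297, 118], [293, 169]]
notch rim y45,57; floor mid 40 [[348, 145], [317, 115], [307, 166]]
notch rim y45,57; floor mid 50 [[364, 147], [332, 116], [319, 167]]
notch rim y45,57; floor mid 60 [[376, 152], [345, 122], [328, 171]]
notch rim y45,57; floor mid 70 [[384, 161], [353, 131], [334, 178]]
tip -20 [[188, 206], [173, 185], [136, 147]]
tip -10 [[215, 183], [209, 154], [172, 117]]
tip 0 [[242, 162], [245, 127], [208, 90]]
tip 10 [[269, 145], [281, 105], [243, 69]]
tip 20 [[295, 132], [314, 89], [277, 53]]
tip 30 [[318, 124], [344, 79], [307, 43]]
posts tops [[85, 203], [240, 98]]
patch 282.2594794015167 227.57788481246158
top 254 173
collar ends y45/57 x=+-48 [[183, 69], [139, 83], [292, 430], [247, 443]]
notch rim y45,57; floor mid 30 [[229, 149], [182, 163], [208, 182]]
notch rim y45,57; floor mid 40 [[219, 123], [172, 137], [200, 163]]
notch rim y45,57; floor mid 50 [[209, 102], [163, 116], [193, 147]]
notch rim y45,57; floor mid 60 [[201, 86], [154, 99], [187, 134]]
notch rim y45,57; floor mid 70 [[193, 75], [148, 88], [182, 126]]
tip -20 [[258, 319], [271, 339], [215, 356]]
tip -10 [[249, 285], [259, 294], [203, 311]]
tip 0 [[238, 249], [246, 247], [189, 264]]
tip 10 [[227, 214], [231, 201], [175, 217]]
tip 20 [[216, 180], [216, 156], [160, 173]]
tip 30 [[205, 149], [201, 116], [145, 132]]
posts tops [[144, 387], [84, 186]]
patch 220.6450038729667 167.97234701781565
```

The pointer stands at about +10 degrees and the notch at about +40 to +45 degrees, so roughly -30 degrees, or 22 mm of surface, remains.

Emit:
apply_moves --targets '[{"tx":0.028,"ty":-0.034,"tz":0,"spin":0},{"tx":0.056,"ty":-0.068,"tz":0,"spin":0},{"tx":0.084,"ty":-0.102,"tz":0,"spin":0},{"tx":0.112,"ty":-0.136,"tz":0,"spin":0},{"tx":0.14,"ty":-0.168,"tz":-0.01,"spin":0},{"tx":0.153,"ty":-0.182,"tz":-0.04,"spin":0},{"tx":0.153,"ty":-0.182,"tz":-0.065,"spin":0},{"tx":0.153,"ty":-0.182,"tz":-0.068,"spin":0}]'

```text
t: 7.15
ee_pos: [545.7, 116.1, 122.9]
orientation: [0.418, -3.108, 0.0]
ft_force: [0.0, 0.3, -0.4]
width: 0.5
grasp_force: 0.0
```

Emit:
apply_moves --targets '[{"tx":0,"ty":0,"tz":-0.003,"spin":0},{"tx":0,"ty":0,"tz":-0.005,"spin":0},{"tx":0,"ty":0,"tz":-0.007,"spin":0},{"tx":0,"ty":0,"tz":-0.009,"spin":0},{"tx":0,"ty":0,"tz":-0.011,"spin":0},{"tx":0,"ty":0,"tz":-0.012,"spin":0},{"tx":0,"ty":0,"tz":-0.012,"spin":0},{"tx":0,"ty":0,"tz":-0.012,"spin":0}]'

```text
t: 7.95
ee_pos: [547.6, 118.1, 114.1]
orientation: [-0.423, 3.112, 0.0]
ft_force: [-0.3, 1.7, 3.0]
width: 0.8
grasp_force: 1.9
```

Emit:
apply_moves --targets '[{"tx":0,"ty":0,"tz":-0.002,"spin":0},{"tx":0,"ty":0,"tz":-0.0035,"spin":0},{"tx":-0.004,"ty":-0.001,"tz":-0.0035,"spin":0},{"tx":-0.008,"ty":-0.002,"tz":-0.0035,"spin":0},{"tx":-0.012,"ty":-0.0035,"tz":-0.0035,"spin":0},{"tx":-0.016,"ty":-0.0045,"tz":-0.0035,"spin":0},{"tx":-0.018,"ty":-0.005,"tz":-0.0035,"spin":0},{"tx":-0.018,"ty":-0.005,"tz":-0.0035,"spin":0}]'

```text
t: 8.75
ee_pos: [529.9, 112.7, 110.7]
orientation: [-0.423, 3.112, -0.0]
ft_force: [0.8, -0.5, 5.3]
width: 0.9
grasp_force: 2.8
```

Emit:
apply_moves --targets '[{"tx":0,"ty":0,"tz":0.02,"spin":0},{"tx":-0.02,"ty":0.01,"tz":0.05,"spin":0},{"tx":-0.045,"ty":0.04,"tz":0.08,"spin":0},{"tx":-0.07,"ty":0.075,"tz":0.083,"spin":0},{"tx":-0.095,"ty":0.115,"tz":0.083,"spin":0},{"tx":-0.12,"ty":0.15,"tz":0.083,"spin":0},{"tx":-0.135,"ty":0.187,"tz":0.083,"spin":0},{"tx":-0.135,"ty":0.187,"tz":0.083,"spin":0}]'

```text
t: 9.55
ee_pos: [392.7, 303.0, 193.1]
orientation: [-0.429, 3.112, 0.001]
ft_force: [0.6, -0.9, -0.3]
width: 0.5
grasp_force: 0.0
```

```bash
python3 look.py 2
```

```text
spindle scene [287.  238.9] 0.97
spindle top [298.3 193.4] 0.96
spindle top [280.4 191.5] 0.62
    [ 1.8  0.1 -2.3] 2.7 ang 141.7
notch scene [279.2 210.8] 0.87
   ang 19 1.6
notch top [279.  193.3] 0.62
   ang 18 1.3
    [14.9 47.9 43.6] 0.2 ang 18.9
pointer_tip scene [275.9 209.1] 0.43
   ang 9 0.7
pointer_tip top [281.3 196.8] 0.64
   ang 7 2.3
    [ 5.3 47.8 59.2] 2.1 ang 5.1
```

View pics/l_2.png

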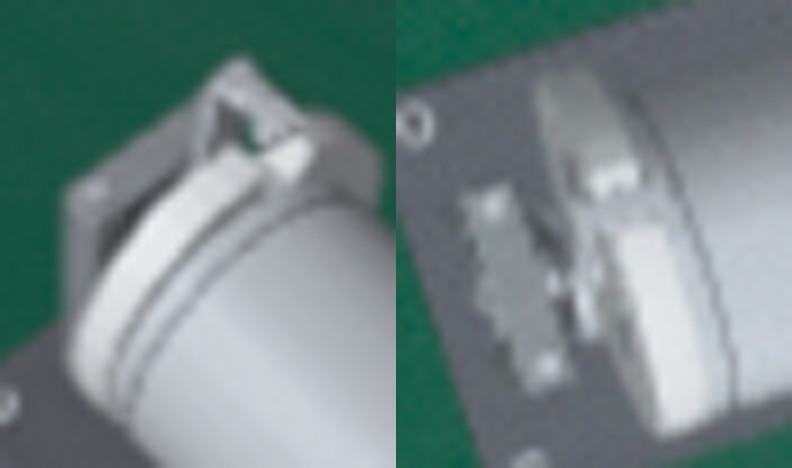

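The top view shows the notch's white patch at crop (214,180), just on the +x side of the blade at about row 207. The notch is now at about +19 degrees and the pointer at about +9, so I need about 7 mm more drag.

Emit:
apply_moves --targets '[{"tx":0.028,"ty":-0.034,"tz":0,"spin":0},{"tx":0.056,"ty":-0.068,"tz":0,"spin":0},{"tx":0.084,"ty":-0.102,"tz":0,"spin":0},{"tx":0.112,"ty":-0.136,"tz":0,"spin":0},{"tx":0.135,"ty":-0.168,"tz":-0.01,"spin":0},{"tx":0.147,"ty":-0.183,"tz":-0.04,"spin":0},{"tx":0.147,"ty":-0.183,"tz":-0.068,"spin":0},{"tx":0.147,"ty":-0.183,"tz":-0.075,"spin":0}]'

```text
t: 10.75
ee_pos: [539.8, 115.0, 115.5]
orientation: [0.418, -3.109, 0.0]
ft_force: [0.4, -0.3, 0.5]
width: 0.4
grasp_force: 0.0
```

Emit:
apply_moves --targets '[{"tx":0,"ty":0,"tz":-0.002,"spin":0},{"tx":0,"ty":0,"tz":-0.004,"spin":0},{"tx":0,"ty":0,"tz":-0.006,"spin":0},{"tx":0,"ty":0,"tz":-0.0075,"spin":0},{"tx":0,"ty":0,"tz":-0.009,"spin":0},{"tx":0,"ty":0,"tz":-0.01,"spin":0},{"tx":0,"ty":0,"tz":-0.01,"spin":0},{"tx":0,"ty":0,"tz":-0.01,"spin":0}]'

```text
t: 11.55
ee_pos: [542.1, 117.4, 109.4]
orientation: [-0.423, 3.111, 0.0]
ft_force: [-1.2, 0.8, 7.8]
width: 0.2
grasp_force: 3.7
```

Emit:
apply_moves --targets '[{"tx":-0.0015,"ty":-0.0005,"tz":0,"spin":0},{"tx":-0.003,"ty":-0.001,"tz":0,"spin":0},{"tx":-0.0045,"ty":-0.0012,"tz":0,"spin":0},{"tx":-0.006,"ty":-0.0017,"tz":0,"spin":0},{"tx":-0.0065,"ty":-0.0018,"tz":0,"spin":0},{"tx":-0.0065,"ty":-0.0018,"tz":0,"spin":0},{"tx":-0.0065,"ty":-0.0018,"tz":0.003,"spin":0},{"tx":-0.0065,"ty":-0.0018,"tz":0.01,"spin":0}]'

```text
t: 12.35
ee_pos: [534.5, 115.2, 118.3]
orientation: [0.423, -3.112, 0.0]
ft_force: [0.4, -0.2, 0.5]
width: 0.4
grasp_force: 0.0
```

Emit:
apply_moves --targets '[{"tx":0,"ty":0,"tz":0.03,"spin":0},{"tx":-0.02,"ty":0.01,"tz":0.06,"spin":0},{"tx":-0.045,"ty":0.04,"tz":0.075,"spin":0},{"tx":-0.07,"ty":0.08,"tz":0.075,"spin":0},{"tx":-0.095,"ty":0.12,"tz":0.075,"spin":0},{"tx":-0.12,"ty":0.155,"tz":0.075,"spin":0},{"tx":-0.14,"ty":0.185,"tz":0.075,"spin":0},{"tx":-0.14,"ty":0.185,"tz":0.075,"spin":0}]'

```text
t: 13.15
ee_pos: [392.6, 302.7, 193.6]
orientation: [0.429, -3.112, -0.001]
ft_force: [0.1, 0.2, -0.9]
width: 0.3
grasp_force: 0.0
```

```bash
python3 look.py 3
python3 - <<'E'
from h import *
# averaged, enlarged view of the collar top; patch brightness change vs image 0
out=[]
for n in("top","scene"):
    a=np.mean([ctrl.get_image(n)[:,:,::-1].astype(float) for _ in range(4)],0).astype(np.uint8)
    u=proj(n,W([8,51,125]))[0]; x0,y0=int(u[0])-12,int(u[1])-12
    print(n,x0,y0); out.append(cv2.resize(a[y0:y0+26,x0:x0+26],None,fx=15,fy=15,interpolation=cv2.INTER_CUBIC))
cv2.imwrite("pics/z3.png",np.hstack(out))
E
```

```text
spindle scene [285.5 236.5] 0.85
spindle top [299.  195.8] 0.67
    [-3.3  2.  11.3] 1.2 ang -16.3
notch scene [274.3 214.6] 0.8
   ang -2 2.5
notch top [283.6 195.4] 0.69
   ang 9 5.0
    [ 3.4 43.1 45.5] 11.0 ang 4.2
pointer_tip scene [277.3 211.2] 0.58
   ang 10 1.8
pointer_tip top [281.2 195.3] 0.41
   ang 10 2.6
    [ 8.5 46.  50.2] 2.2 ang 9.6
top 267 184
scene 264 197
```

View pics/z3.png

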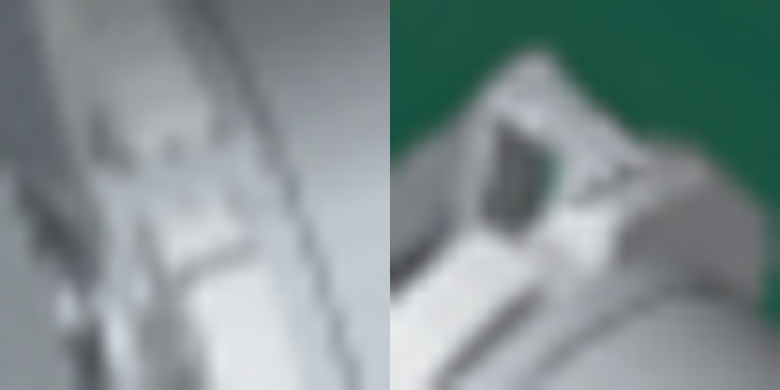

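The enlarged top view shows the blade across rows ~155-200. The notch floor shows below it at rows 205-250, and the notch's -x wall is a dark line at about (215,258). I'll turn those rows into angles.

Run:
```python
from h import *
for n,x0,y0 in(("top",267,184),("scene",264,197)):
    L=lambda s:((proj(n,W(s))-[x0,y0]+.5)*15).round().astype(int).tolist()
    print(n)
    for a in range(-12,29,4): print(a,"rim45,51,57",L(circ(48,45,np.array([a])))+L(circ(48,51,np.array([a])))+L(circ(48,57,np.array([a])))," r66 43,57,71",L(circ(66,43,np.array([a])))+L(circ(66,57,np.array([a])))+L(circ(66,71,np.array([a]))), "tip",L(circ(51,51,np.array([a]))))
    print("collar sides",L([[48,51,72],[-48,51,72]]))
# earlier images: same enlarged crop, to read the blade and notch edges; row profiles along rim at several columns
from glob import glob
ims=[]
for t in("0","_1","_2","_3"):
    a=cv2.imread(f"pics/top{t}.png"); ims.append(cv2.resize(a[178:206,267:290],None,fx=8.5,fy=12,interpolation=cv2.INTER_CUBIC))
cv2.imwrite("pics/strip.png",np.hstack(ims))
```

```text
top
-12 rim45,51,57 [[258, 306], [219, 317], [179, 329]]  r66 43,57,71 [[295, 324], [201, 352], [106, 380]] tip [[222, 321]]
-8 rim45,51,57 [[252, 284], [213, 295], [173, 307]]  r66 43,57,71 [[287, 293], [192, 321], [98, 349]] tip [[216, 298]]
-4 rim45,51,57 [[246, 261], [206, 273], [167, 285]]  r66 43,57,71 [[278, 262], [183, 290], [89, 318]] tip [[209, 274]]
0 rim45,51,57 [[239, 239], [200, 251], [160, 263]]  r66 43,57,71 [[268, 231], [174, 259], [80, 287]] tip [[202, 250]]
4 rim45,51,57 [[233, 217], [193, 229], [153, 241]]  r66 43,57,71 [[259, 199], [165, 228], [70, 256]] tip [[195, 227]]
8 rim45,51,57 [[226, 195], [186, 207], [147, 219]]  r66 43,57,71 [[249, 169], [155, 197], [60, 225]] tip [[188, 203]]
12 rim45,51,57 [[219, 173], [179, 185], [140, 197]]  r66 43,57,71 [[239, 138], [145, 166], [51, 194]] tip [[180, 180]]
16 rim45,51,57 [[211, 152], [172, 164], [133, 176]]  r66 43,57,71 [[229, 109], [135, 136], [41, 164]] tip [[173, 158]]
20 rim45,51,57 [[204, 132], [165, 143], [125, 155]]  r66 43,57,71 [[219, 80], [125, 107], [31, 135]] tip [[165, 135]]
24 rim45,51,57 [[197, 112],
[... 877 characters left out ...]
189]]  r66 43,57,71 [[237, 172], [174, 111], [112, 50]] tip [[185, 202]]
12 rim45,51,57 [[225, 232], [199, 205], [172, 179]]  r66 43,57,71 [[261, 160], [197, 98], [135, 38]] tip [[203, 192]]
16 rim45,51,57 [[241, 223], [215, 197], [188, 171]]  r66 43,57,71 [[283, 148], [220, 87], [158, 27]] tip [[220, 183]]
20 rim45,51,57 [[257, 216], [230, 190], [204, 164]]  r66 43,57,71 [[305, 138], [242, 78], [180, 18]] tip [[237, 176]]
24 rim45,51,57 [[272, 210], [246, 184], [219, 158]]  r66 43,57,71 [[326, 130], [263, 70], [201, 10]] tip [[253, 169]]
28 rim45,51,57 [[287, 205], [260, 179], [234, 154]]  r66 43,57,71 [[346, 124], [283, 63], [221, 4]] tip [[268, 164]]
collar sides [[364, 248], [-108, 579]]
```

View pics/strip.png

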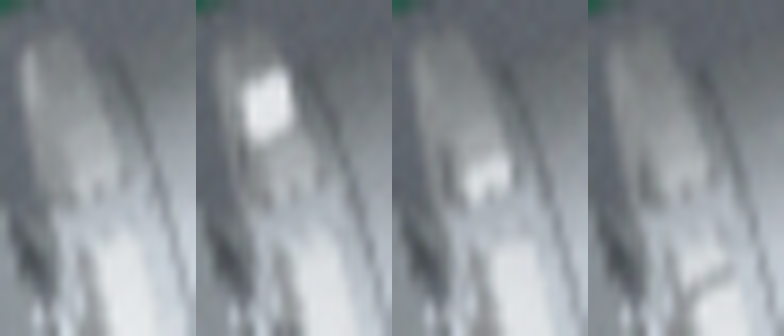

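Run:
```python
from h import *
A=np.arange(-60,60,.25)
for n in("scene","top"):
    U={"notch":[],"pointer_tip":[]}
    for _ in range(12):
        ctrl.get_image(n)
        for k in U:
            q=ctrl.pinpoint(k,n)
            if q: U[k].append(q[0]["uv"])
    for k in U:
        u=np.array(U[k]); m=np.median(u,0); e=np.linalg.norm(proj(n,W(circ(48 if k=="notch" else 51,51,A)))-m,axis=1)
        print(n,k,m.round(2),u.std(0).round(2),len(u),"ang",A[e.argmin()],e.min().round(2))
print(ctrl.get_obs()["t"])
```

```text
scene notch [275.1 213. ] [1.43 1.42] 11 ang 3.0 1.58
scene pointer_tip [277.3 211.6] [27.29 18.68] 11 ang 9.25 2.14
top notch [281.2 199.3] [1.7  1.62] 12 ang 1.25 1.59
top pointer_tip [280.95 196.4 ] [3.17 1.91] 12 ang 8.0 2.05
17.55
```

Run:
```python
from h import *
A=np.arange(-20,31,2)
print("ang",A)
for n in("top","scene"):
    cur=np.mean([ctrl.get_image(n)[:,:,::-1].astype(float) for _ in range(6)],0).mean(2).astype(np.float32)
    np.save(f"cur_{n}.npy",cur)
    for y in(43,46,49,52,55):
        p=proj(n,W(circ(48,y,A))).astype(np.float32)
        f=lambda im:cv2.remap(im,p[:,:1],p[:,1:],cv2.INTER_LINEAR).ravel().round().astype(int)
        b=cv2.imread(f"pics/{n}0.png").astype(np.float32).mean(2)
        print(n,y,"0:",f(b)); print("     now:",f(cur)-f(b))
```

```text
ang [-20 -18 -16 -14 -12 -10  -8  -6  -4  -2   0   2   4   6   8  10  12  14
  16  18  20  22  24  26  28  30]
top 43 0: [228 226 221 219 220 222 220 219 217 215 214 213 210 202 194 189 186 184
 173 163 155 164 166 163 157 150]
     now: [ -7  -5   0   0  -3  -6  -4  -9 -20 -28 -23 -27 -29 -25 -16 -10  -7  -8
  -9 -11 -11 -10  -9  -9 -10 -11]
top 46 0: [233 233 232 231 231 230 230 229 227 226 225 225 222 214 205 195 188 184
 181 182 184 185 184 179 173 169]
     now: [ -5  -6  -5  -5  -6  -6  -8 -16 -38 -41 -29 -17 -21 -20 -14  -9  -7  -7
  -7  -8  -9  -8  -8  -8  -8  -8]
top 49 0: [234 234 234 233 231 231 231 230 229 228 227 226 221 213 199 194 189 185
 178 176 178 187 185 180 175 172]
     now: [ -5  -5  -6  -6  -5  -6  -7 -17 -36 -43 -26 -15 -13 -14  -8  -8  -8  -9
  -8  -9  -9  -9  -7  -6  -8  -8]
top 52 0: [232 232 231 228 228 230 230 229 226 226 226 225 221 210 200 192 189 185
 180 180 186 187 184 179 174 170]
     now: [ -6  -6  -5  -6  -7  -7  -8 -20 -39 -41 -23 -11 -10 -10  -9  -7  -9  -8
  -8  -9  -8  -7  -6  -7  -7  -7]
top 55 0: [185 186 191 194 194 196 197 194 195 197 19
[... 686 characters left out ...]
214 211 207 202 198 199 194 191 184 179 179 172 167
 164 164 159 157 152 147 143 140]
     now: [ -1   0   0   1  -1  -2  -2  -2  -9 -12 -12   5  21  31  36  35  29  22
  11   1  -1  -1   0   0   0  -1]
scene 52 0: [224 223 220 216 216 215 213 209 204 203 203 200 195 188 177 160 152 148
 149 145 145 142 142 142 142 144]
     now: [ -2  -1   0   0  -1  -1  -4 -15 -37 -45 -40 -29 -10  12  18  19  16  13
   7   3   1   0  -1   0  -1  -3]
scene 55 0: [219 223 216 217 214 215 209 202 201 198 202 198 194 188 178 183 182 178
 169 168 171 163 150 147 152 152]
     now: [  -2   -1   -1   -2   -2   -2   -6  -30  -67  -86 -104  -98  -82  -59
  -31  -15  -10   -1   -1   -1   -2   -2   -1   -1   -1    0]
```

The rim profiles put the notch's edges at about -5 and +16 degrees, so its centre is near +5.3. The pointer is at about +9.3, so I overshot by about 4 degrees and will drag back about 2.7 mm.

Emit:
apply_moves --targets '[{"tx":0.028,"ty":-0.036,"tz":0,"spin":0},{"tx":0.056,"ty":-0.072,"tz":0,"spin":0},{"tx":0.084,"ty":-0.108,"tz":0,"spin":0},{"tx":0.112,"ty":-0.146,"tz":0,"spin":0},{"tx":0.13,"ty":-0.172,"tz":-0.01,"spin":0},{"tx":0.14,"ty":-0.185,"tz":-0.04,"spin":0},{"tx":0.14,"ty":-0.185,"tz":-0.068,"spin":0},{"tx":0.14,"ty":-0.185,"tz":-0.072,"spin":0}]'

```text
t: 18.95
ee_pos: [532.9, 114.0, 118.3]
orientation: [0.42, -3.108, 0.0]
ft_force: [-0.4, 0.3, -0.5]
width: 0.6
grasp_force: 0.0
```

Emit:
apply_moves --targets '[{"tx":0,"ty":0,"tz":0,"spin":0},{"tx":0,"ty":0,"tz":-0.005,"spin":0},{"tx":0,"ty":0,"tz":-0.008,"spin":0},{"tx":0,"ty":0,"tz":-0.01,"spin":0},{"tx":0,"ty":0,"tz":-0.012,"spin":0},{"tx":0,"ty":0,"tz":-0.013,"spin":0},{"tx":0,"ty":0,"tz":-0.013,"spin":0},{"tx":0,"ty":0,"tz":-0.013,"spin":0}]'

```text
t: 19.75
ee_pos: [535.3, 115.5, 109.0]
orientation: [-0.423, 3.112, 0.001]
ft_force: [-1.8, 2.2, 6.6]
width: 0.4
grasp_force: 3.4
```

Emit:
apply_moves --targets '[{"tx":0.001,"ty":0.0003,"tz":0,"spin":0},{"tx":0.002,"ty":0.0006,"tz":0,"spin":0},{"tx":0.0026,"ty":0.0007,"tz":0,"spin":0},{"tx":0.0026,"ty":0.0007,"tz":0,"spin":0},{"tx":0.0026,"ty":0.0007,"tz":0,"spin":0},{"tx":0.0026,"ty":0.0007,"tz":0,"spin":0},{"tx":0.0026,"ty":0.0007,"tz":0.004,"spin":0},{"tx":0.0026,"ty":0.0007,"tz":0.012,"spin":0}]'

```text
t: 20.55
ee_pos: [537.1, 115.8, 120.2]
orientation: [0.423, -3.112, 0.0]
ft_force: [-0.9, 1.1, -0.3]
width: 0.2
grasp_force: 0.0
```

Emit:
apply_moves --targets '[{"tx":0,"ty":0,"tz":0.03,"spin":0},{"tx":-0.02,"ty":0.01,"tz":0.06,"spin":0},{"tx":-0.045,"ty":0.04,"tz":0.075,"spin":0},{"tx":-0.07,"ty":0.08,"tz":0.075,"spin":0},{"tx":-0.095,"ty":0.12,"tz":0.075,"spin":0},{"tx":-0.12,"ty":0.155,"tz":0.075,"spin":0},{"tx":-0.14,"ty":0.185,"tz":0.075,"spin":0},{"tx":-0.14,"ty":0.185,"tz":0.075,"spin":0}]'

```text
t: 21.35
ee_pos: [395.6, 303.6, 195.8]
orientation: [-0.429, 3.111, 0.002]
ft_force: [0.4, -1.2, 0.6]
width: 0.3
grasp_force: 0.0
```

Run:
```python
from h import *
A=np.arange(-12,25,2); print("ang",A); out=[]
for n in("top","scene"):
    ims=[];U={"notch":[],"pointer_tip":[]}
    for _ in range(10):
        ims.append(ctrl.get_image(n)[:,:,::-1].astype(float))
        for k in U:
            q=ctrl.pinpoint(k,n)
            if q: U[k].append(q[0]["uv"])
    cur=np.mean(ims,0)
    B=np.arange(-60,60,.25)
    for k in U:
        m=np.median(U[k],0); e=np.linalg.norm(proj(n,W(circ(48 if k=="notch" else 51,51,B)))-m,axis=1); print(n,k,m.round(1),"ang",B[e.argmin()],e.min().round(1))
    u=proj(n,W([8,51,125]))[0]; x0,y0=int(u[0])-12,int(u[1])-12
    out.append(cv2.resize(cur.astype(np.uint8)[y0:y0+26,x0:x0+26],None,fx=15,fy=15,interpolation=cv2.INTER_CUBIC))
    g=cur.mean(2).astype(np.float32); b=cv2.imread(f"pics/{n}0.png").astype(np.float32).mean(2)
    for y in(46,49,52,55):
        p=proj(n,W(circ(48,y,A))).astype(np.float32); f=lambda im:cv2.remap(im,p[:,:1],p[:,1:],cv2.INTER_LINEAR).ravel()
        print(n,y,(f(g)-f(b)).round().astype(int))
cv2.imwrite("pics/z4.png",np.hstack(out)); print(ctrl.get_obs()["t"])
```

```text
ang [-12 -10  -8  -6  -4  -2   0   2   4   6   8  10  12  14  16  18  20  22
  24]
top notch [280.5 197.6] ang 6.0 1.5
top pointer_tip [281.  195.3] ang 10.5 2.4
top 46 [ -6  -6  -6  -8 -14 -35 -44 -36 -26 -22 -15  -9  -8  -8  -8 -10 -12 -12
 -10]
top 49 [ -5  -6  -7  -7 -15 -30 -43 -27 -18 -15  -9  -8  -8 -10  -9 -10 -12 -14
 -10]
top 52 [ -5  -7  -7  -7 -16 -40 -41 -29 -14 -12  -9  -8 -10  -9 -10 -13 -14 -11
  -8]
top 55 [ -6  -9 -10 -13 -21 -23 -15  -1   2   0  -4  -9  -9  -9 -10 -10 -11 -12
  -8]
scene notch [277.2 213.7] ang 7.5 3.3
scene pointer_tip [276.5 210.2] ang 9.25 0.5
scene 46 [-16 -18 -19  -8   1  10  14  20  42  56  60  59  50  36  24   8  -1  -4
  -3]
scene 49 [ -1  -4  -3   0  -1  -7 -16  -7   8  25  36  38  37  36  27  16   6  -2
  -1]
scene 52 [ -1  -3  -2   1  -7 -28 -45 -47 -36 -12   1  16  19  18  14   9   3   0
  -1]
scene 55 [  -2   -4   -3   -3  -15  -53  -94 -104 -100  -94  -62  -38  -19   -1
    0    0   -2   -2   -2]
24.35
```

View pics/z4.png

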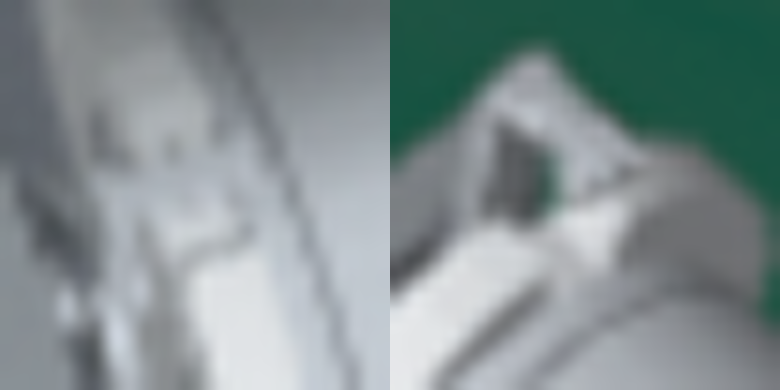

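The picture shows the notch's lower wall now at about row 245, much nearer the blade. The notch is at about +7.3 degrees and the pointer at about +9.4, so one more small nudge of about 1.7 mm.

Emit:
apply_moves --targets '[{"tx":0.028,"ty":-0.036,"tz":0,"spin":0},{"tx":0.056,"ty":-0.072,"tz":0,"spin":0},{"tx":0.084,"ty":-0.108,"tz":0,"spin":0},{"tx":0.112,"ty":-0.146,"tz":0,"spin":0},{"tx":0.13,"ty":-0.172,"tz":-0.01,"spin":0},{"tx":0.14,"ty":-0.185,"tz":-0.04,"spin":0},{"tx":0.14,"ty":-0.185,"tz":-0.068,"spin":0},{"tx":0.14,"ty":-0.185,"tz":-0.074,"spin":0}]'

```text
t: 25.15
ee_pos: [535.7, 114.8, 118.4]
orientation: [0.42, -3.108, 0.0]
ft_force: [-0.6, -0.3, 0.2]
width: 0.3
grasp_force: 0.0
```

Emit:
apply_moves --targets '[{"tx":0,"ty":0,"tz":0,"spin":0},{"tx":0,"ty":0,"tz":-0.005,"spin":0},{"tx":0,"ty":0,"tz":-0.008,"spin":0},{"tx":0,"ty":0,"tz":-0.01,"spin":0},{"tx":0,"ty":0,"tz":-0.012,"spin":0},{"tx":0,"ty":0,"tz":-0.013,"spin":0},{"tx":0,"ty":0,"tz":-0.013,"spin":0},{"tx":0,"ty":0,"tz":-0.013,"spin":0}]'

```text
t: 25.95
ee_pos: [537.9, 116.2, 109.1]
orientation: [-0.423, 3.112, 0.001]
ft_force: [-1.1, 1.7, 6.9]
width: 0.5
grasp_force: 3.5
```

Emit:
apply_moves --targets '[{"tx":0.0008,"ty":0.0002,"tz":0,"spin":0},{"tx":0.0017,"ty":0.0005,"tz":0,"spin":0},{"tx":0.0017,"ty":0.0005,"tz":0,"spin":0},{"tx":0.0017,"ty":0.0005,"tz":0,"spin":0},{"tx":0.0017,"ty":0.0005,"tz":0,"spin":0},{"tx":0.0017,"ty":0.0005,"tz":0,"spin":0},{"tx":0.0017,"ty":0.0005,"tz":0.004,"spin":0},{"tx":0.0017,"ty":0.0005,"tz":0.012,"spin":0}]'

```text
t: 26.75
ee_pos: [538.8, 116.3, 120.2]
orientation: [0.423, -3.112, 0.0]
ft_force: [-0.1, 0.3, -0.5]
width: 0.6
grasp_force: 0.0
```

Emit:
apply_moves --targets '[{"tx":0,"ty":0,"tz":0.03,"spin":0},{"tx":-0.02,"ty":0.01,"tz":0.06,"spin":0},{"tx":-0.045,"ty":0.04,"tz":0.075,"spin":0},{"tx":-0.07,"ty":0.08,"tz":0.075,"spin":0},{"tx":-0.095,"ty":0.12,"tz":0.075,"spin":0},{"tx":-0.12,"ty":0.155,"tz":0.075,"spin":0},{"tx":-0.14,"ty":0.185,"tz":0.075,"spin":0},{"tx":-0.14,"ty":0.185,"tz":0.075,"spin":0}]'

```text
t: 27.55
ee_pos: [397.3, 304.1, 195.8]
orientation: [-0.429, 3.111, 0.002]
ft_force: [0.2, -0.1, 0.7]
width: 0.5
grasp_force: 0.0
```

Run:
```python
from h import *
A=np.arange(-12,25,2); print("ang",A); out=[]
for n in("top","scene"):
    ims=[];U={"notch":[],"pointer_tip":[]}
    for _ in range(9):
        ims.append(ctrl.get_image(n)[:,:,::-1].astype(float))
        for k in U:
            q=ctrl.pinpoint(k,n)
            if q: U[k].append(q[0]["uv"])
    cur=np.mean(ims,0); B=np.arange(-60,60,.25)
    for k in U:
        m=np.median(U[k],0); e=np.linalg.norm(proj(n,W(circ(48 if k=="notch" else 51,51,B)))-m,axis=1); print(n,k,m.round(1),"ang",B[e.argmin()],e.min().round(1))
    g=cur.mean(2).astype(np.float32); b=cv2.imread(f"pics/{n}0.png").astype(np.float32).mean(2)
    for y in(46,49,52,55):
        p=proj(n,W(circ(48,y,A))).astype(np.float32); f=lambda im:cv2.remap(im,p[:,:1],p[:,1:],cv2.INTER_LINEAR).ravel()
        print(n,y,(f(g)-f(b)).round().astype(int))
print(ctrl.get_obs()["t"])
```

```text
ang [-12 -10  -8  -6  -4  -2   0   2   4   6   8  10  12  14  16  18  20  22
  24]
top notch [281.1 198.2] ang 4.0 1.8
top pointer_tip [280.3 195.7] ang 10.25 1.6
top 46 [ -6  -7  -7  -7  -6 -20 -34 -39 -28 -23 -16 -10  -9  -8  -5  -3  -6  -9
 -11]
top 49 [ -6  -6  -7  -6  -6 -14 -31 -31 -24 -17 -11  -9  -9  -9  -4  -4  -7 -13
 -11]
top 52 [ -5  -7  -7  -7  -9 -22 -34 -32 -17 -13 -10  -9 -10  -9  -7  -5  -7  -9
  -9]
top 55 [ -6  -9 -10 -11 -11 -16 -16  -6   0  -1  -5  -9  -9  -8  -6  -4  -7 -11
  -8]
scene notch [277.  212.9] ang 8.5 2.5
scene pointer_tip [277.7 211. ] ang 11.25 1.8
scene 46 [-15 -17 -20 -10  -1  10  12  16  38  55  62  67  61  50  38  21   6  -2
  -3]
scene 49 [ -1  -5  -4  -1   3  -1 -12  -9   4  24  37  39  38  39  34  24  11   0
  -1]
scene 52 [ -1  -4  -4   0  -2 -20 -41 -47 -37 -13   1  17  20  19  15  11   5   1
  -1]
scene 55 [  -2   -5   -4   -2   -7  -42  -86 -102 -101  -94  -62  -38  -19   -2
    0    0   -2   -2   -1]
30.25
```

The notch edges are now at about -1.4 and +19 degrees, so its centre is at about +8.8. The pointer averages about +9.8 to +10, so one last nudge of about 1.5 mm.

Emit:
apply_moves --targets '[{"tx":0.028,"ty":-0.036,"tz":0,"spin":0},{"tx":0.056,"ty":-0.072,"tz":0,"spin":0},{"tx":0.084,"ty":-0.108,"tz":0,"spin":0},{"tx":0.112,"ty":-0.146,"tz":0,"spin":0},{"tx":0.13,"ty":-0.172,"tz":-0.01,"spin":0},{"tx":0.14,"ty":-0.185,"tz":-0.04,"spin":0},{"tx":0.14,"ty":-0.185,"tz":-0.068,"spin":0},{"tx":0.14,"ty":-0.185,"tz":-0.074,"spin":0}]'

```text
t: 31.05
ee_pos: [537.4, 115.2, 118.4]
orientation: [0.42, -3.108, 0.0]
ft_force: [-1.2, 0.6, 0.3]
width: 0.2
grasp_force: 0.0
```

Emit:
apply_moves --targets '[{"tx":0,"ty":0,"tz":0,"spin":0},{"tx":0,"ty":0,"tz":-0.005,"spin":0},{"tx":0,"ty":0,"tz":-0.008,"spin":0},{"tx":0,"ty":0,"tz":-0.01,"spin":0},{"tx":0,"ty":0,"tz":-0.012,"spin":0},{"tx":0,"ty":0,"tz":-0.013,"spin":0},{"tx":0,"ty":0,"tz":-0.013,"spin":0},{"tx":0,"ty":0,"tz":-0.013,"spin":0}]'

```text
t: 31.85
ee_pos: [539.6, 116.7, 109.1]
orientation: [-0.423, 3.112, 0.001]
ft_force: [-1.5, 0.5, 7.3]
width: 0.4
grasp_force: 3.5
```

Emit:
apply_moves --targets '[{"tx":0.0008,"ty":0.0002,"tz":0,"spin":0},{"tx":0.0015,"ty":0.0004,"tz":0,"spin":0},{"tx":0.0015,"ty":0.0004,"tz":0,"spin":0},{"tx":0.0015,"ty":0.0004,"tz":0,"spin":0},{"tx":0.0015,"ty":0.0004,"tz":0,"spin":0},{"tx":0.0015,"ty":0.0004,"tz":0,"spin":0},{"tx":0.0015,"ty":0.0004,"tz":0.004,"spin":0},{"tx":0.0015,"ty":0.0004,"tz":0.012,"spin":0}]'

```text
t: 32.65
ee_pos: [540.4, 116.7, 120.3]
orientation: [0.423, -3.112, 0.0]
ft_force: [0.0, -0.1, 0.1]
width: 0.5
grasp_force: 0.0
```

Emit:
apply_moves --targets '[{"tx":0,"ty":0,"tz":0.03,"spin":0},{"tx":-0.02,"ty":0.01,"tz":0.06,"spin":0},{"tx":-0.045,"ty":0.04,"tz":0.075,"spin":0},{"tx":-0.07,"ty":0.08,"tz":0.075,"spin":0},{"tx":-0.095,"ty":0.12,"tz":0.075,"spin":0},{"tx":-0.12,"ty":0.155,"tz":0.075,"spin":0},{"tx":-0.14,"ty":0.185,"tz":0.075,"spin":0},{"tx":-0.14,"ty":0.185,"tz":0.075,"spin":0}]'

```text
t: 33.45
ee_pos: [398.8, 304.6, 195.8]
orientation: [-0.429, 3.111, 0.002]
ft_force: [0.2, 0.0, 0.5]
width: 0.4
grasp_force: 0.0
```

Run:
```python
from h import *
A=np.arange(-12,25,2); print("ang",A)
for n in("top","scene"):
    g=np.mean([ctrl.get_image(n).astype(float) for _ in range(5)],0).mean(2).astype(np.float32); b=cv2.imread(f"pics/{n}0.png").astype(np.float32).mean(2)
    for y in(46,49,52,55):
        p=proj(n,W(circ(48,y,A))).astype(np.float32); f=lambda im:cv2.remap(im,p[:,:1],p[:,1:],cv2.INTER_LINEAR).ravel()
        print(n,y,(f(g)-f(b)).round().astype(int))
print(ctrl.get_obs()["t"])
```

```text
ang [-12 -10  -8  -6  -4  -2   0   2   4   6   8  10  12  14  16  18  20  22
  24]
top 46 [ -6  -6  -7  -7  -6 -13 -23 -30 -27 -23 -16 -10  -8  -7  -4   4   2  -4
 -11]
top 49 [ -6  -6  -7  -7  -6 -11 -23 -31 -27 -18 -11  -9  -9  -9  -4   0  -1 -10
  -9]
top 52 [ -5  -7  -8  -7  -7 -13 -24 -26 -18 -14 -11  -9 -10  -9  -4   2   1  -5
  -9]
top 55 [ -6  -9 -11 -11 -12 -18 -22 -12  -2  -1  -5  -9 -10  -8  -6   0  -3  -8
  -8]
scene 46 [-14 -16 -20 -12  -5   5   6   9  27  47  59  66  62  53  44  29  12   0
  -3]
scene 49 [  1  -3  -4  -2   2  -1 -11 -12  -3  16  33  38  39  43  41  36  20   5
   2]
scene 52 [  1  -2  -4   0   2  -8 -26 -46 -49 -28  -9  14  20  19  19  17  12   8
   3]
scene 55 [   0   -4   -5    0    1  -22  -58  -90 -103 -109  -73  -44  -20   -1
    0    0   -2   -1   -1]
33.95
```

```bash
python3 -c "
from workcell import ctrl
print(ctrl.close_job())"
```

```text
the job is handed in; nothing more can be done
None
```

The job is handed in at about 34 s: the notch is at about +10° and the pointer at about +9.8° by my camera estimates, within the 4° tolerance, but the hand-in gave back no verdict.

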